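Lay the setting block down in its case and shut the lid

ROBOT

A 6-joint arm with a two-finger parallel gripper is mounted at the origin on the work surface. World frame = base frame: x ahead of the robot, y to its left, z up, the work surface at z = 0. Lengths are in m, angles in rad, forces in N, time in s.
With the tool pointing down it reaches from about 0.3 to 0.875 m from the base axis. Payload 6.4 kg.
Tool frame: the origin (TCP) lies midway between the tips of the shut fingers; the grasp point (between the pads) lies 19 mm behind it (grasp_offset is the distance from the TCP to the grasp point, in m); z points along the fingers, y is the line along which they close (so a half turn about z gives the same grasp; the last joint's range is limited). The gripper opens to 85 mm and grips with 20 to 120 N. Pads are 22 mm wide; open, the fingers measure 114 mm over their backs; the gripper's body (76 mm by 85 mm) begins 54 mm behind the grasp point. The pads swing forward as they close: fully open they stand 13 mm farther back than shut.
Start: joints at [1.033, 0.181, 1.607, -0, 1.354, -0.206], TCP at [0.187, 0.544, 0.231] pointing down, gripper open.
Joint ranges: [-2.99, 2.99], [-0.89, 2.07], [0.3, 2.58], [-1.14, 4.28], [0, 2.63], [-3.12, 3.12]. Speed limits (rad/s): [2.57, 2.57, 3.01, 3.14, 3.14, 3.14].

INTERFACE

Orientations are given as a unit quaternion [w, x, y, z].
In Python, from bench import * gives the robot as it stands. The module is installed in compiled form; this text tells all that it offers.
- The arm moves only by the tool servo_tool, never from a script. Its argument "commands" is text: rows parted by semicolons, each of 7 numbers parted by spaces: the turn, a rotation vector about the tool's x, y, z in rad, then the shift along the tool's x, y, z in mm, then the opening, from 0 (shut) to 1 (fully open). In form: wx wy wz dx dy dz claw; .... A call has 1 to 5 rows; each row shifts and turns the commanded pose from where the row before left it, along the tool's axes as they then stand; what a row does not reach is not made up. A row lasts 1/8 s, in which the tool goes at most 62.5 mm and 10.7 degrees, less where a joint would pass 70% of its speed; a pose out of reach is approached as far as the arm can. A call with a gripper value outside its range is refused whole. The fingers move at their own pace and stop on an object; the grip force is fixed at half the most. Time passes only in rows, so rows that do not move let the fingers close. It gives the time, the measured TCP pose, the force, the opening and the grip force at its end, in the units of the state.
- get_obs(): the state, without advancing time (a new reading comes with each control period).
- camera(name): name is "side" or "top" or "wrist"; returns the picture (384x512x3 uint8, blue, green, red); there is no depth.
- calibration(name): a dict with "fx", "fy", "cx", "cy" (pixels), "R" (3x3) and "t" (3): a world point X has camera coordinates R X + t. Camera axes: x right, y down, z forward; pixel columns grow to the right and rows downward; lengths in m; the calibration is good to about 2 mm. The wrist camera is an equidistant fisheye: a pixel r from the principal point sees the ray r / f radians off the axis. A picture is of the moment at which its call begins: read the wrist's pose just before it. calibration takes no time and is no camera call; for the wrist camera it gives the pose at the moment of the call.
- hand_in(): hands the job in; it is judged then, once.
The state is a dict: "time_s": time; "q": joint angles; "dq": joint speeds; "joint_efforts": joint torques, N m; "eef_pos": TCP position; "eef_rot": TCP orientation; "wrist_force": force on the tool from outside, world axes, zero at the start; "torque": the same for the moment, N m; "opening": opening from 0.0 (shut) to 1.0 (fully open); "grasp_force": force on a finger pad.
Only numpy, scipy, OpenCV 4.12 (cv2) and the standard library are available. Lean on these libraries where they do the work, as an engineer would, in place of code of your own. Each camera call takes 0.05 s, during which the arm holds its last target. There are 200 camera calls.

TASK

The steel setting block has been left standing on end in its open wooden case, so the lid cannot shut. Push the block over along the case, away from the end wall it stands next to, so that it drops flat inside, and only then push the lid over until it is fully shut. Just push: do not lift or carry the block or the ring gauge beside it (the ring stays in the case), and do not disturb the tools lying around.

Things in the scene. Friction and masses are not known exactly. Their poses are not given: they have to be found in the camera images.
- case: Open wooden case with a rubber-lined floor, fixed to the bench, 122 (x) x 188 (y) x 50 (z) mm outside, 110 x 176 mm inside, floor 8 mm above the bench. Origin at the centre of its underside, z up. Its y axis is its long direction; its +x axis points roughly towards the robot, where the lid is hinged on the long wall.
- block_center (a point): Centre of the loose steel setting block, a square bar 32 x 32 x 100 mm, 0.5 to 0.85 kg; z along its length. It stands on end (top 108 mm above the bench), faces roughly parallel to the case, about 52 mm along y from the case's middle, towards either end wall. It has room to lie only towards the far end. Pushed near its top it tips without sliding and falls by itself past 18 degrees.
- ring: Loose steel ring gauge 38 mm across, 14 mm high, lying flat on the case floor, diagonally opposite the block, so clear of it when the block falls along the case. Origin at the centre of its underside. It stays in the case.
- lid (a joint): Angle of the lid, rad: 0 = shut on the rim, pi/2 = upright; at the start it leans back towards the robot (1.85 to 2.15; stop at 2.3). The lid is a plain board 122 x 188 x 8 mm, 0.2 kg, without a handle, on a stiff hinge: it stays at any angle, moves with 1 to 4 N near its free edge and has to be pushed all the way down.
- lid_hinge (a point): Middle of the lid's hinge line, 50 mm above the bench on the case's long wall towards the robot; the line runs along the case's y. With the lid at angle q, its inner face runs from here for 122 mm along (-cos q, 0, sin q) in case axes; the outer face lies 8 mm from it towards (sin q, 0, cos q).
- lid_edge (a point): Middle of the free edge of the lid on its outer face (the face that is on top when shut, and towards the robot when open), 122 mm from the hinge; 58 mm above the bench when shut.
- chuck_key: T-shaped chuck key lying on the bench beyond the case, about 150 x 115 mm, 18 mm high, yellow bars with a black sleeve. Origin under the crossing. Leave it alone.
- screwdriver: Screwdriver 160 mm long, 26 mm high, lying beside one end of the case, along the case's x. Origin under its middle. Leave it alone.
- wrench: Open-ended wrench 160 mm long, about 20 mm high, lying beside the other end of the case, along the case's x. Origin under its middle. Leave it alone.
- tub: White plastic tub with a blue rim, 95 mm across, 102 mm high, standing to the left. Origin at the centre of its underside. Leave it alone.
- holder: Dark steel lathe tool holder 75 x 45 x 78 mm with a stud, standing left of the case and nearer the robot. Origin at the centre of its underside. Leave it alone.
- brush: Brush with wooden handle, 200 mm long, about 20 mm high, lying to the right. Origin under its middle. Leave it alone.
- collet: Steel collet 42 mm across, 55 mm high, standing to the right and nearer the robot. Origin at the centre of its underside. Leave it alone.
Things that resemble listed ones, but are neither listed nor needed, are in the scene too. What is shaped like the part that bears block_center but pink is not meant.

How it is judged:
On the way, in this order (a step that is already met when the one before it is completed fails the run):
1. the block lies flat and still inside the case while the lid is still open (angle between block_center's own z axis and vertical between 1.45 and 1.69 rad and z of block_center in the frame of case below 0.032 m and x of block_center in the frame of case between -0.06 and 0.06 m and y of block_center in the frame of case between -0.09 and 0.09 m and linear speed of block below 0.05 m/s and value of joint lid above 1.3 rad), for 0.2 s.
2. the lid is fully shut (value of joint lid below 0.04 rad), for 0.2 s.
At the end, for the whole second after the job is handed in: The block lies flat (its long axis within about 7 degrees of level) on the floor inside the case and at rest, the ring is in the case, and the lid is shut to within 0.04 rad (its edge within 5 mm of the rim) (angle between block_center's own z axis and vertical between 1.45 and 1.69 rad and z of block_center in the frame of case below 0.032 m and x of block_center in the frame of case between -0.06 and 0.06 m and y of block_center in the frame of case between -0.09 and 0.09 m and x of ring in the frame of case between -0.06 and 0.06 m and y of ring in the frame of case between -0.09 and 0.09 m and z of ring in the frame of case below 0.04 m and value of joint lid below 0.04 rad and linear speed of block below 0.03 m/s); the robot touches nothing.
It fails at once if the block is lifted (its centre more than 20 mm above its standing height) (height (world z) of block_center above 0.078 m).
It fails at once if the block leaves the case (not (x of block_center in the frame of case between -0.075 and 0.075 m and y of block_center in the frame of case between -0.105 and 0.105 m)).
It fails at once if the ring gauge is lifted (height (world z) of ring above 0.04 m).
It fails at once if a tool on the bench is moved by more than 25 mm (distance of any of chuck_key, screwdriver, wrench, tub, holder, brush, collet from where it was at the start of the episode above 0.025 m).
It fails at once if the tub, tool holder or collet is knocked over (angle between any of tub, holder, collet's own z axis and vertical above 0.6 rad).
It also fails if it takes over 51 s, if anything falls off the work surface, if the arm or the gripper's body presses on something with over 40 N, if the wrist force passes 120 N, or if a joint passes its speed limit or range.

## Working session

There is one attempt and no reset: what is moved stays moved. The work goes in short steps, Python scripts to look and compute and a tool call to move; the robot and the scene stay as the last step left them, time stands still between calls to the robot, and variables do not carry over. Pictures are saved under pics/ and viewed, at most 10 in all, crops included, and the job is handed in when it is done.

Besides the shell and the picture viewer there is one more tool, called after "Call:" as name(argument=value, ...) on one line, values as JSON. servo_tool: Moves the arm, as the interface text tells. Its arguments: {"type":"object","properties":{"commands":{"type":"string"}},"required":["commands"]}

```bash
mkdir -p pics
cat > h.py <<'E'
from bench import *
import numpy as np, cv2
def ray(c,u,v):
    d=np.array([(u-c["cx"])/c["fx"],(v-c["cy"])/c["fy"],1.]);R=np.array(c["R"]);t=np.array(c["t"])
    return -R.T@t, R.T@d
def onz(c,u,v,z):
    o,d=ray(c,u,v); return o+d*(z-o[2])/d[2]
def proj(c,X):
    p=np.array(c["R"])@np.array(X)+np.array(c["t"]); return c["fx"]*p[0]/p[2]+c["cx"],c["fy"]*p[1]/p[2]+c["cy"]
E
python3 - <<'E'
from h import *
for n in("top","side"):
    im=camera(n);cv2.imwrite(f"pics/{n}0.png",im)
    c=calibration(n);print(n,ray(c,c["cx"],c["cy"]),c["fx"])
print(get_obs())
E
```

```text
top (array([ 0.36462958, -0.00243743,  1.09948637]), array([ 0.21461286,  0.0013466 , -0.97669827])) 359.1443286255431
side (array([ 0.34053041, -0.84104331,  0.65824745]), array([ 0.24546073,  0.78804067, -0.56457146])) 349.762952587011
{'time_s': 0.1, 'q': array([ 1.03272306e+00,  1.81467584e-01,  1.60788701e+00, -9.46150182e-07,
        1.35382306e+00, -2.06287097e-01]), 'dq': array([ 0.0006854 , -0.00323396, -0.0018065 , -0.00058075,  0.00094787,
        0.00089587]), 'joint_efforts': array([ 6.82071259e-04, -4.45872831e+01, -3.52238882e+01, -2.54768711e-04,
        4.06368330e-03,  2.58055917e-05]), 'eef_pos': array([0.18701465, 0.54321616, 0.23048393]), 'eef_rot': array([-2.87760608e-04,  1.65133068e-01,  9.86270978e-01, -7.38412041e-04]), 'wrist_force': array([ 0.06817199,  0.43369319, -0.67685769]), 'torque': array([ 0.00347553,  0.06154925, -0.01957278]), 'grasp_force': 0.0, 'opening': 0.9991939685382241}
```

View pics/top0.png

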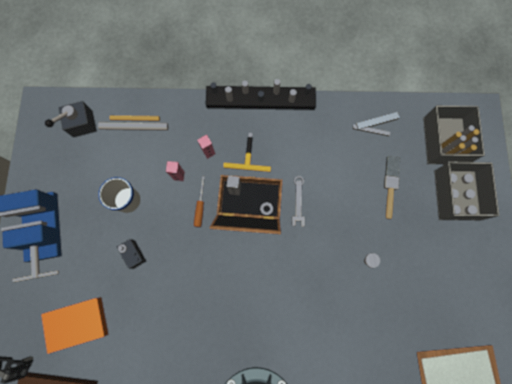

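View pics/side0.png

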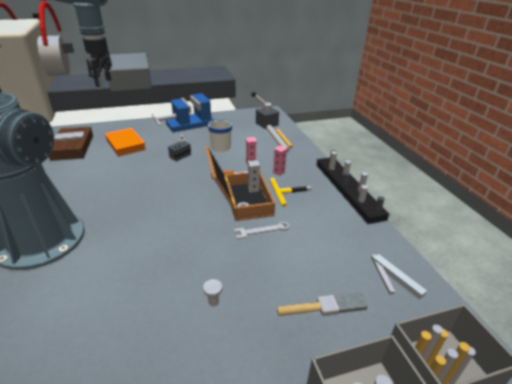

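The top view shows the case at about (248,200), with the lid open at its lower side (212..280, 230). Candidates for the block are the grey one inside the case at (233,183), and the pink ones at (205,145) and (174,168). By the description I choose the grey one. The ring is at (266,209).

Run:
```python
import cv2,numpy as np
a=cv2.imread("pics/top0.png")[165:240,200:295];b=cv2.imread("pics/side0.png")[140:225,195:295]
a=cv2.resize(a,None,fx=6,fy=6,interpolation=cv2.INTER_CUBIC)
b=cv2.resize(b,None,fx=6,fy=6,interpolation=cv2.INTER_CUBIC)
cv2.imwrite("pics/tc.png",a);cv2.imwrite("pics/sc.png",b)
```

```text
(no output)
```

View pics/tc.png

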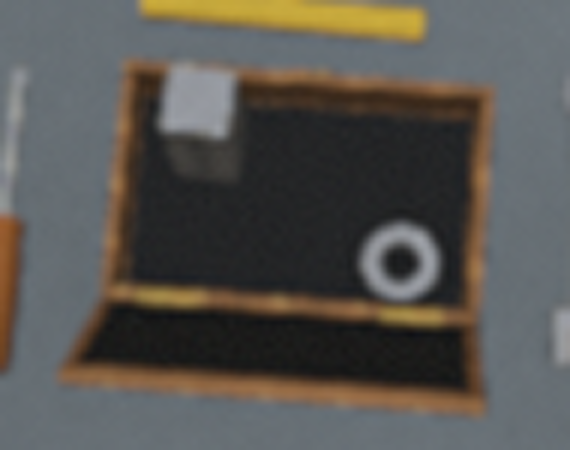

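View pics/sc.png

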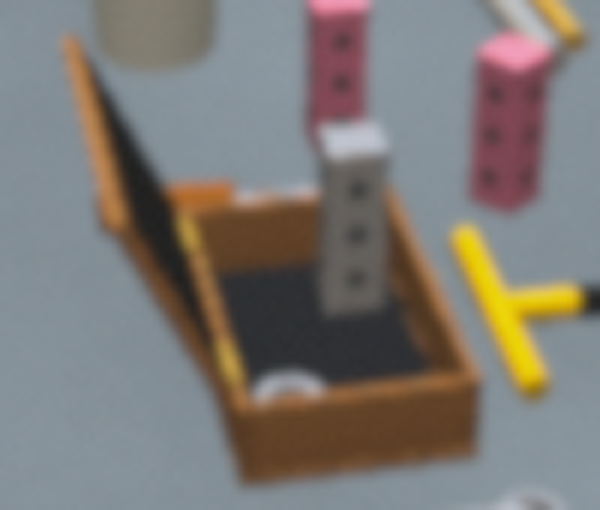

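The crops confirm it: the block stands at crop (198,102), the ring is at (400,262), the rim corners are at about (125,62), (493,90), (478,322) and (105,300), and the lid's edge runs (60,378)–(487,410).

Run:
```python
from h import *
c=calibration("top");cs=calibration("side")
T=lambda p,z:onz(c,200+(p[0]+.5)/6-.5,165+(p[1]+.5)/6-.5,z)
S=lambda p,z:onz(cs,195+(p[0]+.5)/6-.5,140+(p[1]+.5)/6-.5,z)
r=np.array([T(p,.05) for p in[(125,62),(493,90),(478,322),(105,300)]]);print(r.round(4))
print([np.linalg.norm(r[i]-r[(i+1)%4]).round(4) for i in range(4)])
m=r.mean(0);ax=(r[0]-r[1]);print("centre",m,"yaw of case y from +y",np.arctan2(-ax[0],ax[1]), np.arctan2(-(r[3]-r[2])[0],(r[3]-r[2])[1]))
b=np.array([T(p,.108) for p in[(167,66),(237,66),(230,138),(158,132)]]);print("block",b.round(4),b.mean(0))
bs=np.array([S(p,.108) for p in[(320,128),(372,122),(388,152),(328,160)]]);print("side block",bs.round(4),bs.mean(0))
print("side rim",[S(p,.05).round(4) for p in[(478,378),(240,400)]])
print("ring",T((400,262),.022))
for q in(1.8,1.85,1.95,2.05,2.15):
  yaw=np.arctan2(-ax[0],ax[1]); # case +x = toward robot = -world x
  X=np.array([-np.cos(yaw),-np.sin(yaw),0]); Y=np.array([np.sin(yaw),-np.cos(yaw),0])
  C=np.array([m[0],m[1],0])
  out=[]
  for s in(.094,-.094):
    e=C+X*.061+Y*s+[0,0,.05]+.122*(-np.cos(q)*X+np.sin(q)*np.array([0,0,1]))
    e2=e+.008*(np.sin(q)*X+np.cos(q)*np.array([0,0,1]))
    for k in(e,e2):
      u,v=proj(c,k);us,vs=proj(cs,k); out+=[np.round([(u-200)*6,(v-165)*6,(us-195)*6,(vs-140)*6])]
  print(q,out)
```

```text
[[ 0.6592  0.1169  0.05  ]
 [ 0.6474 -0.069   0.05  ]
 [ 0.5292 -0.0618  0.05  ]
 [ 0.5374  0.1222  0.05  ]]
[np.float64(0.1863), np.float64(0.1184), np.float64(0.1841), np.float64(0.1219)]
centre [0.59331228 0.02706531 0.05      ] yaw of case y from +y -0.06354629973253331 -0.04468678503113009
block [[0.6413 0.0902 0.108 ]
 [0.6418 0.0568 0.108 ]
 [0.6064 0.0592 0.108 ]
 [0.6088 0.0934 0.108 ]] [0.62455306 0.07487696 0.108     ]
side block [[0.6125 0.0929 0.108 ]
 [0.6411 0.0922 0.108 ]
 [0.6399 0.0597 0.108 ]
 [0.6073 0.0596 0.108 ]] [0.62520938 0.07611643 0.108     ]
side rim [array([ 0.6486, -0.0666,  0.05  ]), array([ 0.5316, -0.0541,  0.05  ])]
ring [ 0.56380914 -0.02361815  0.022     ]
1.8 [array([489., 346., 167., 204.]), array([488., 365., 150., 209.]), array([ 60., 313., 111.,  15.]), array([ 58., 331.,  96.,  20.])]
1.85 [array([488., 360., 154., 208.]), array([487., 379., 137., 214.]), array([ 59., 327., 100.,  19.]), array([ 57., 345.,  85.,  24.])]
1.95 [array([486., 388., 128., 218.]), array([484., 406., 112., 225.]), array([ 57., 354.,  78.,  28.]), array([ 56., 372.,  64.,  34.])]
2.05 [array([484., 415., 104., 230.]), array([482., 432.,  88., 239.]), array([ 56., 381.,  57.,  38.]), array([ 55., 398.,  43.,  46.])]
2.15 [array([481., 440.,  81., 244.]), array([480., 456.,  66., 254.]), array([ 55., 406.,  37.,  51.]), array([ 55., 423.,  25.,  59.])]
```

Call:
servo_tool(commands="0 0 -0.14 0 0 0 0; 0 0 -0.137 0 0 0 0; 0 0 0 -46 -39 0 0; 0 0 0 -46 -39 0 0; 0 0 0 -46 -39 0 0")

```text
time_s: 0.72
eef_pos: [0.3194, 0.4179, 0.231]
eef_rot: [-0.0, 0.027, 1.0, -0.0]
wrist_force: [1.4, 1.1, 0.5]
opening: 0.001
grasp_force: 0.0
```

Call:
servo_tool(commands="0 0 0 -46 -39 0 0; 0 0 0 -46 -39 0 0; 0 0 0 -46 -39 0 0; 0 0 0 -46 -38 0 0; 0 0 0 -46 -38 0 0")

```text
time_s: 1.35
eef_pos: [0.5388, 0.2124, 0.231]
eef_rot: [-0.0, 0.028, 1.0, 0.0]
wrist_force: [0.4, 0.7, -0.8]
opening: 0.0
grasp_force: 0.0
```

Call:
servo_tool(commands="0 0 0 -46 -38 0 0; 0 0 0 -46 -38 0 0; 0 0 0 0 0 0 0; 0 0 0 0 0 0 0")

```text
time_s: 1.85
eef_pos: [0.6248, 0.133, 0.2304]
eef_rot: [-0.001, 0.028, 1.0, 0.0]
wrist_force: [-0.7, 0.3, 0.2]
opening: 0.001
grasp_force: 0.0
```

Call:
servo_tool(commands="0 0 0 0 0 40 0; 0 0 0 0 0 40 0; 0 0 0 0 0 40 0; 0 0 0 0 0 18 0; 0 0 0 0 0 0 0")

```text
time_s: 2.48
eef_pos: [0.6242, 0.1339, 0.0924]
eef_rot: [-0.001, 0.027, 1.0, -0.0]
wrist_force: [0.6, 0.4, 0.7]
opening: -0.002
grasp_force: 0.0
```

Call:
servo_tool(commands="0 0 0 0 -6 0 0; 0 0 0 0 -6 0 0; 0 0 0 0 -6 0 0; 0 0 0 0 -6 0 0; 0 0 0 0 -4 0 0")

```text
time_s: 3.1
eef_pos: [0.624, 0.1046, 0.0935]
eef_rot: [0.0, 0.028, 1.0, 0.0]
wrist_force: [-0.6, 0.5, 0.7]
opening: -0.003
grasp_force: 0.5
```

Call:
servo_tool(commands="0 0 0 0 -5 0 0; 0 0 0 0 -5 0 0")

```text
time_s: 3.35
eef_pos: [0.6234, 0.0949, 0.0934]
eef_rot: [0.0, 0.027, 1.0, 0.0]
wrist_force: [-1.0, -0.3, -0.3]
opening: 0.002
grasp_force: 0.3
```

Call:
servo_tool(commands="0 0 0 0 -5 0 0; 0 0 0 0 -5 0 0; 0 0 0 0 -5 0 0")

```text
time_s: 3.72
eef_pos: [0.6225, 0.0797, 0.0932]
eef_rot: [-0.0, 0.027, 1.0, -0.0]
wrist_force: [0.3, -0.6, 0.3]
opening: 0.004
grasp_force: 0.1
```

Run:
```python
from h import *
b=camera("side")[110:225,195:295]
cv2.imwrite("pics/s1.png",cv2.resize(b,None,fx=5,fy=5,interpolation=cv2.INTER_CUBIC))
```

```text
(no output)
```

View pics/s1.png

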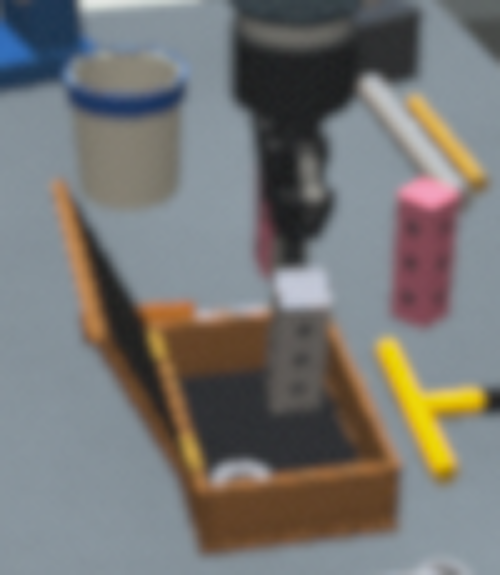

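The block at crop (300,290) is starting to tip towards the camera, away from its wall, with the finger behind it. I'll keep pushing.

Call:
servo_tool(commands="0 0 0 0 -5 0 0; 0 0 0 0 -5 0 0; 0 0 0 0 -5 0 0; 0 0 0 0 -5 0 0; 0 0 0 0 0 0 0")

```text
time_s: 4.4
eef_pos: [0.6215, 0.0597, 0.0933]
eef_rot: [0.0, 0.028, 1.0, -0.0]
wrist_force: [0.2, -0.4, -0.3]
opening: 0.002
grasp_force: 0.0
```

Run:
```python
from h import *
b=camera("side")[110:225,195:295]
cv2.imwrite("pics/s2.png",cv2.resize(b,None,fx=5,fy=5,interpolation=cv2.INTER_CUBIC))
```

```text
(no output)
```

View pics/s2.png

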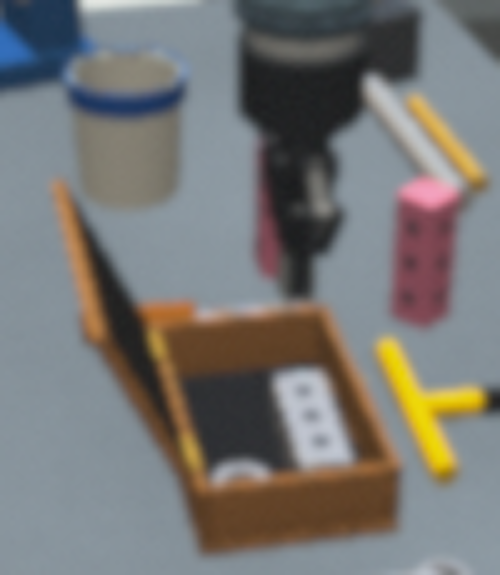

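The block lies flat at crop (313,418) and the ring is at (240,470). Now over the lid to the robot's side.

Call:
servo_tool(commands="0 0 0 0 0 -49 0; 0 0 0 0 0 -49 0; 0 0 0 0 0 -49 0; 0 0 0 45 -8 0 0; 0 0 0 45 -8 0 0")

```text
time_s: 5.08
eef_pos: [0.5301, 0.0491, 0.2411]
eef_rot: [0.001, 0.027, 1.0, -0.0]
wrist_force: [0.0, 0.2, 0.3]
opening: 0.001
grasp_force: 0.0
```

Call:
servo_tool(commands="0 0 0 45 -9 0 0; 0 0 0 45 -9 0 0; 0 0 0 0 0 0 0; 0 0 0 0 0 0 0")

```text
time_s: 5.58
eef_pos: [0.4406, 0.0361, 0.241]
eef_rot: [0.001, 0.027, 1.0, -0.0]
wrist_force: [0.2, 0.2, -0.1]
opening: 0.002
grasp_force: 0.0
```

Call:
servo_tool(commands="0 0 0 0 0 33 0; 0 0 0 0 0 33 0; 0 0 0 0 0 33 0; 0 0 0 0 0 0 0")

```text
time_s: 6.08
eef_pos: [0.4388, 0.0365, 0.1391]
eef_rot: [-0.003, 0.027, 1.0, 0.0]
wrist_force: [0.4, 0.2, -0.3]
opening: 0.002
grasp_force: 0.0
```

Call:
servo_tool(commands="0 0 0 -15 0 0 0; 0 0 0 -15 0 0 0; 0 0 0 -15 0 -2 0; 0 0 0 -15 0 -2 0; 0 0 0 -15 0 -2 0")

```text
time_s: 6.7
eef_pos: [0.5163, 0.0317, 0.148]
eef_rot: [0.0, 0.027, 1.0, -0.0]
wrist_force: [-2.2, -1.3, -1.0]
opening: 0.002
grasp_force: 1.0
```

Call:
servo_tool(commands="0 0 0 -13 0 0 0; 0 0 0 -12 0 1 0; 0 0 0 -12 0 4 0; 0 0 0 -12 0 4 0; 0 0 0 0 0 0 0")

```text
time_s: 7.32
eef_pos: [0.5642, 0.0293, 0.1376]
eef_rot: [-0.0, 0.027, 1.0, 0.0]
wrist_force: [0.9, 0.2, -0.3]
opening: -0.0
grasp_force: 0.0
```

Call:
servo_tool(commands="0 0 0 -10 0 7 0; 0 0 0 -10 0 7 0; 0 0 0 -8 0 9 0; 0 0 0 -8 0 10 0; 0 0 0 0 0 0 0")

```text
time_s: 7.95
eef_pos: [0.5991, 0.0273, 0.1037]
eef_rot: [-0.001, 0.027, 1.0, 0.0]
wrist_force: [0.3, 0.5, -0.0]
opening: -0.003
grasp_force: 0.0
```

Call:
servo_tool(commands="0 0 0 -6 0 11 0; 0 0 0 -6 0 11 0; 0 0 0 -3 0 10 0; 0 0 0 -2 0 10 0; 0 0 0 0 0 0 0")

```text
time_s: 8.57
eef_pos: [0.6158, 0.0264, 0.0619]
eef_rot: [-0.001, 0.027, 1.0, 0.0]
wrist_force: [0.2, -0.9, -0.4]
opening: 0.001
grasp_force: 0.0
```

Call:
servo_tool(commands="0 0 0 0 0 3 0; 0 0 0 0 0 2 0; 0 0 0 0 0 0 0")

```text
time_s: 8.95
eef_pos: [0.6168, 0.0264, 0.0586]
eef_rot: [0.0, 0.027, 1.0, -0.0]
wrist_force: [0.5, 0.4, 0.3]
opening: -0.003
grasp_force: 0.3
```

Press a little more until there is force.

Call:
servo_tool(commands="0 0 0 0 0 2 0; 0 0 0 0 0 0 0")

```text
time_s: 9.2
eef_pos: [0.6169, 0.0263, 0.0584]
eef_rot: [0.0, 0.027, 1.0, -0.0]
wrist_force: [-6.9, 0.1, 13.8]
opening: 0.003
grasp_force: 7.1
```

Call:
servo_tool(commands="0 0 0 0 0 1 0; 0 0 0 0 0 0 0")

```text
time_s: 9.45
eef_pos: [0.6169, 0.0263, 0.0583]
eef_rot: [0.0, 0.027, 1.0, -0.0]
wrist_force: [-9.7, -0.2, 20.2]
opening: 0.004
grasp_force: 10.3
```

The lid is firm against the rim at 58 mm. I'll back off and check.

Call:
servo_tool(commands="0 0 0 0 0 -20 0; 0 0 0 0 0 -50 0; 0 0 0 0 0 -50 0; 0 0 0 0 0 0 0; 0 0 0 0 0 0 0")

```text
time_s: 10.07
eef_pos: [0.6164, 0.0264, 0.1753]
eef_rot: [0.0, 0.027, 1.0, -0.0]
wrist_force: [-0.1, 0.2, -0.7]
opening: -0.005
grasp_force: 0.0
```

Run:
```python
from h import *
b=camera("side")[110:250,190:320]
cv2.imwrite("pics/s3.png",cv2.resize(b,None,fx=4,fy=4,interpolation=cv2.INTER_CUBIC))
```

```text
(no output)
```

View pics/s3.png

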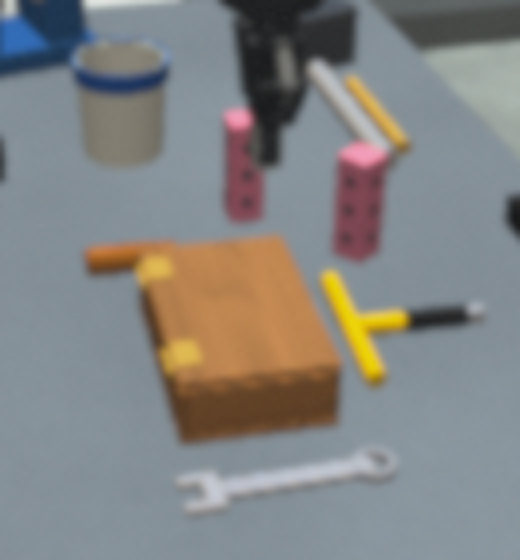

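The lid is shut flush on the case, with its near edge at crop (180–340, 375). The gripper is clear above it and the tools are untouched.

```bash
python3 -c "
from bench import *
print(hand_in())"
```

```text
the job is handed in; nothing more can be done
None
```

I pushed the block flat in the case, then pushed the lid shut until it sat firm on the rim (about 10 s of robot time); the tools in view looked undisturbed and the job is handed in, though the interface returned no verdict.

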